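Put the plywood template away in its keeper rack

TASK

Put the plywood template away in the rack: take it off the leaning stand, tip its long bottom edge into the rack's slot so that its top goes in under the two keeper hooks, straighten it up and lower it fully home in the slot, the same way up as it stood, and let go. Leave the screw jar, the small carton, the oil bottle and the sanding block standing where they are.

Things in the scene. Friction and masses are not known exactly. Their poses are not given: they have to be found in the camera images.
- template: loose plywood board 10 mm thick (its x), 170 long (y), 110 high (z), 0.13-0.22 kg; a window 90 mm long goes through it 22 to 58 mm above its bottom edge; above that it is solid: grip there, across the thickness. Origin: middle of its bottom edge; z points up the board. It starts on the stand, its top tipped 25 degrees towards the stand's -x (robot's) side.
- rack: fixed wooden block 90 mm deep (x), 208 long (y), 46 high, with a slot along y in its middle and two steel keeper hooks. Origin: middle of its underside, under the slot's middle plane; -x is its front (towards the robot), z up. Tipped 30 degrees forward, the board's foot jams in the slot about 26 mm above the underside; upright, it drops to the floor, its top edge then 120 mm up.
- slot (a point): middle of the slot's floor, 10 mm above the bench; axes as the rack. The slot is 12.5 mm wide, 180 long (y), straight-walled from the floor to 22 mm above it; from there the front wall slopes away at 45 degrees to x = -20 mm at the block's top, 36 mm above the floor; the rear wall is straight to 31 mm above the floor, then flares to x = +11 mm at the top.
- hooks (a point): point midway between the two keeper hooks, at the height of their undersides (142 mm over the bench), over the slot. Each hook is a flat arm at y 69 to 97 mm either side, 12 mm thick, from x = -40 mm back to a post (x +9 to +27 mm, same y) behind the slot; 138 mm between them is open. The board passes under them only if tipped (top to -x) over about 21 degrees with its foot in the slot's mouth.
- stand: fixed wooden stand on a board 125 x 200 x 12 mm. Origin: middle of its underside; -x is its front. The template's bottom edge rests on a ledge, its front face on two inclined rails 18 mm wide at y = +-62 mm that reach 80 mm up it; its middle (106 mm) and its upper 30 mm are free on both sides. It comes off along its own z.
- jar_screws: loose glass jar with a lid, 64 mm across, 85 mm high, standing between rack and stand; a bystander. Origin: middle of its underside
- staple_box: loose small carton 50 x 65 x 35 mm, on the robot's side of the work; a bystander. Origin: middle of its underside
- oil_bottle: loose bottle 49 mm across, 130 mm high, at the left of the work; a bystander. Origin: middle of its underside
- sanding_block: loose cork block 62 x 112 x 32 mm, at the right of the work; a bystander. Origin: middle of its underside

How it is judged:
By the outcome, as a careful person would: the job done as asked, in the order asked, and still so for the second after the job is handed in, with the robot touching nothing.
It also fails if it takes over 48 s, if anything falls off the work surface, if the arm or the gripper's body presses on something with over 40 N, if the wrist force passes 120 N, or if a joint passes its speed limit or range.

ROBOT

A 6-joint arm with a two-finger parallel gripper is mounted at the origin on a cart in front of the work surface, level with it; the furniture and walls round the work are solid. World frame = base frame: x ahead of the robot, y to its left, z up, the work surface at z = 0. Lengths are in m, angles in rad, forces in N, time in s.
With the tool pointing down it reaches from about 0.275 to 0.875 m from the base axis. Payload 12.5 kg.
Tool frame: the origin (TCP) lies between the finger pads; the fingertips stand 8 mm ahead of it and the grasp point (between the pads) lies 11 mm behind it; z points along the fingers, y is the line along which they close (so a half turn about z gives the same grasp; the last joint's range is limited). The gripper opens to 85 mm and grips with 20 to 120 N. Pads are 22 mm wide; open, the fingers measure 114 mm over their backs; the gripper's body (76 mm by 85 mm) begins 54 mm behind the grasp point. The pads swing forward as they close: fully open they stand 13 mm farther back than shut.
Start: joints at [-1.358, 0.351, 1.652, -0, 1.139, -0.085], TCP at [0.161, -0.526, 0.239] pointing down, gripper open.
Joint ranges: [-2.75, 2.75], [-0.79, 2.1], [0.01, 2.65], [-1.57, 4.71], [0.07, 3.14], [-2.87, 2.87]. Speed limits (rad/s): [2.22, 2.22, 2.79, 3.14, 3.14, 3.14].

INTERFACE

Orientations are given as a rotation vector (axis times angle).
In Python, from rig import env, viewer gives the robot as it stands.
- The arm moves only by the tool jog_arm, never from a script. Its argument "commands" is a list of rows, each a list of 6 numbers: the shift along the tool's x, y, z in m, then the turn, a rotation vector about the tool's x, y, z in rad. In form: [[x, y, z, rx, ry, rz], ...]. A call has 1 to 20 rows; each row is the pose to reach, as a shift and turn from the pose commanded when the call began, along the tool's axes at that moment; what a row does not reach only later rows make up. A row lasts 1/8 s, in which the tool goes at most 62.5 mm and 10.7 degrees, less where a joint would pass 70% of its speed; a pose out of reach is approached as far as the arm can. A call with a gripper value outside its range is refused whole. "hand" is the gripper's target within -1 to 1 (shut at 1, half-way at 0, fully open at -1), set as the call begins (left out, the last holds). The fingers move at their own pace and stop on an object; "newtons" is the grip in N (left out, the last holds). Time passes only in rows, so rows that repeat a pose let the fingers close. It gives the time, the measured TCP pose, the force, the opening and the grip force at its end, in the units of the state.
- env.state(): the state, without advancing time (a new reading comes with each control period).
- viewer.read_camera(name): name is "scene" or "top"; returns the picture (480x640x3 uint8, blue, green, red); there is no depth.
- viewer.get_calibration(name): a dict with "fx", "fy", "cx", "cy" (pixels), "cam_to_world" (4x4, takes a point from camera to world coordinates). Camera axes: x right, y up, looking along -z (the intrinsics and any distortion apply to the point x, -y, -z); pixel columns grow to the right and rows downward; lengths in m; the calibration is good to about 2 mm. A picture is of the moment at which its call begins. get_calibration takes no time and is no camera call.
- env.sign_off(): hands the job in; it is judged then, once.
The state is a dict: "time_s": time; "joints": joint angles; "joint_velocities": joint speeds; "joint_torque": joint torques, N m; "tcp_pos": TCP position; "tcp_rot": TCP orientation; "contact_force": force on the tool from outside, world axes, zero at the start; "ft_torque": the same for the moment, N m; "finger_gap": finger opening in m; "gripper_force": force on a finger pad.
Only numpy, scipy, OpenCV 4.12 (cv2) and the standard library are available. Lean on these libraries where they do the work, as an engineer would, in place of code of your own. Each camera call takes 0.05 s, during which the arm holds its last target. There are 200 camera calls.

## Working session

There is one attempt and no reset: what is moved stays moved. The work goes in short steps, Python scripts to look and compute and a tool call to move; the robot and the scene stay as the last step left them, time stands still between calls to the robot, and variables do not carry over. Pictures are saved under pics/ and viewed, at most 10 in all, crops included, and the job is handed in when it is done.

Besides the shell and the picture viewer there is one more tool, called after "Request:" as name(argument=value, ...), one argument or row to a line, values as JSON. jog_arm: Moves the arm, as the interface text tells. Its arguments: {"type":"object","properties":{"commands":{"type":"array"},"hand":{"type":"number"},"newtons":{"type":"number"}},"required":["commands"]}

```bash
mkdir -p pics; ls; python3 - <<'E'
from rig import env, viewer
import cv2,json
s=env.state(); print(s)
for n in("scene","top"):
    im=viewer.read_camera(n); cv2.imwrite(f"pics/{n}0.png",im); c=viewer.get_calibration(n); print(n,c)
E
```

```text
pics
{'time_s': 0.0, 'joints': array([-1.35760933e+00,  3.51243946e-01,  1.65242637e+00,  6.97622781e-06,
        1.13910972e+00, -8.46145770e-02]), 'joint_velocities': array([ 0.00042104,  0.00111878,  0.00099546,  0.00012499, -0.00081196,
        0.00063074]), 'joint_torque': array([-1.65693473e-03, -5.06102479e+01, -2.91402376e+01, -2.31489148e-04,
        4.50835287e-03,  3.59261855e-05]), 'tcp_pos': array([ 0.16132993, -0.52546673,  0.23875333]), 'tcp_rot': array([-3.10565859e+00, -4.65878566e-01,  1.09848669e-04]), 'contact_force': array([0.30552877, 0.17775514, 0.21112952]), 'ft_torque': array([0.01204473, 0.01341322, 0.02361588]), 'gripper_force': 0.0, 'finger_gap': 0.08557086045041976}
scene {'fx': 613.3084864681857, 'fy': 613.3084864681857, 'cx': 334.4202384399024, 'cy': 239.5516630376323, 'cam_to_world': array([[-0.86831802,  0.2177276 , -0.44566635, -0.22941901],
       [-0.49575805, -0.40947845,  0.7658664 ,  1.31988713],
       [-0.01574051,  0.88595829,  0.46349774,  0.91077234],
       [ 0.        ,  0.        ,  0.        ,  1.        ]])}
top {'fx': 449.31059545637754, 'fy': 449.31059545637754, 'cx': 327.9533978728147, 'cy': 238.71445257827008, 'cam_to_world': array([[ 0.02501306,  0.99851332, -0.04843042,  0.49976484],
       [-0.99966893,  0.0252755 ,  0.00481385, -0.01860193],
       [ 0.0060308 ,  0.04829398,  0.99881496,  1.24035182],
       [ 0.        ,  0.        ,  0.        ,  1.        ]])}
```

View pics/scene0.png

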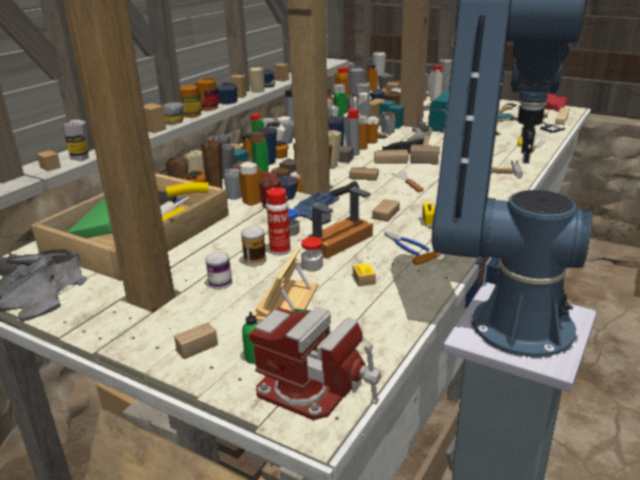

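View pics/top0.png

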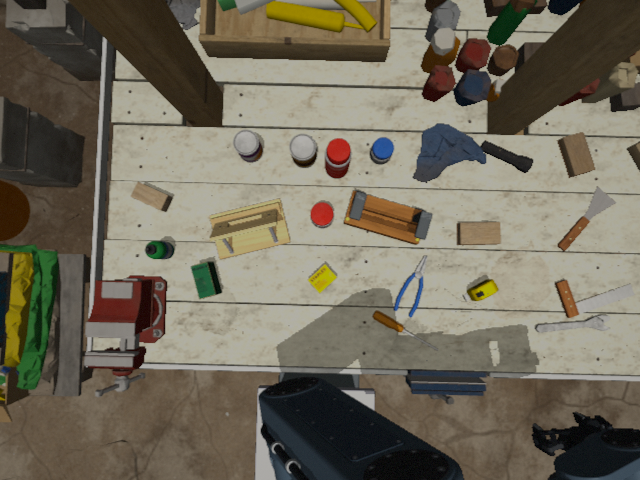

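The scene picture shows the stand with template near (288,290), the jar at (312,255) and the rack at (343,225). The top picture shows the stand at (249,228), rack at (388,217), jar lid (322,214), carton (321,277), oil bottle (158,249) and sanding block (479,233). I'll zoom in on both.

```bash
python3 - <<'E'
import cv2,numpy as np
a=cv2.imread("pics/top0.png"); b=cv2.imread("pics/scene0.png")
A=cv2.resize(a[180:270,195:445],None,fx=3.2,fy=3.2,interpolation=cv2.INTER_CUBIC)
B=cv2.resize(b[170:330,240:390],None,fx=4,fy=4,interpolation=cv2.INTER_CUBIC)[:600]
cv2.imwrite("pics/ta.png",A);cv2.imwrite("pics/sb.png",B);print(A.shape,B.shape)
E
```

```text
(288, 800, 3) (600, 600, 3)
```

View pics/ta.png

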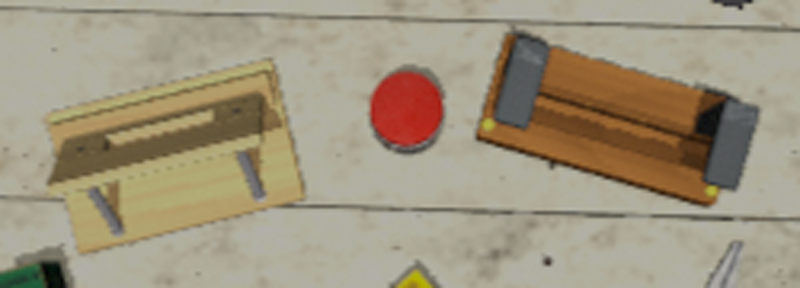

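View pics/sb.png

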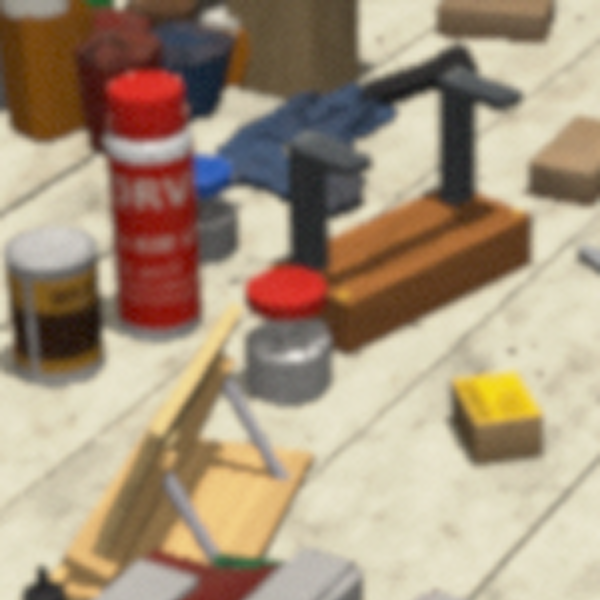

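Crop of top: stand base corners at crop (75,252),(303,197),(272,60),(47,118); hook front edges (497,121)-(529,128), (706,183)-(738,189). Crop of scene: template's near end runs (75,588)→(155,432), top far corner ≈(238,310); rack near-front bottom corner (345,350). Fitting poses.

```bash
cat > h.py <<'E'
import numpy as np, cv2
from scipy.optimize import least_squares
from scipy.spatial.transform import Rotation as Ro
from rig import env, viewer
C={n:viewer.get_calibration(n) for n in("scene","top")}
def proj(n,P):
    c=C[n]; M=np.linalg.inv(c["cam_to_world"]); q=np.atleast_2d(P)@M[:3,:3].T+M[:3,3]
    return np.c_[c["cx"]+c["fx"]*q[:,0]/-q[:,2], c["cy"]-c["fy"]*q[:,1]/-q[:,2]]
def rel(p,R):
    "row from the present pose to world p, rotation matrix R"
    s=env.state(); R0=Ro.from_rotvec(s["tcp_rot"]).as_matrix()
    return np.round(np.r_[R0.T@(np.array(p)-s["tcp_pos"]),Ro.from_matrix(R0.T@R).as_rotvec()],4)
def toolR(yaw,tilt):
    "tool along -z of a board with its top tipped tilt deg to -x, tool y = board x"
    B=(Ro.from_euler("z",yaw,degrees=True)*Ro.from_euler("y",-tilt,degrees=True)).as_matrix()
    return np.c_[B[:,1],B[:,0],-B[:,2]], B
E
cat > fit.py <<'E'
from h import *
T=lambda c:(np.array(c)+.5)/3.2-.5+[195,180]
S=lambda c:(np.array(c)+.5)/4-.5+[240,170]
def fit(name,pts,f,x0):
    def r(v):
        return np.concatenate([proj(n,f(v,np.array(m)))[0]-(T(c) if n=="top" else S(c)) for n,m,c in pts])
    o=least_squares(r,x0,loss="soft_l1"); v=o.x
    print(name,v[:-1] if 0 else v,"\n",np.round(r(v).reshape(-1,2),1).tolist()); return v
yawf=lambda v,m: [v[0],v[1],0]+Ro.from_euler("z",v[2]).as_matrix()@(m/1000)
rack=[("top",(-40,97,154),(497,121)),("top",(-40,69,154),(529,128)),("top",(-40,-69,154),(706,183)),("top",(-40,-97,154),(738,189)),
("top",(27,-97,154),(758,105)),("top",(27,97,154),(515,35)),
("scene",(-45,104,0),(345,350)),("scene",(-45,-104,46),(530,217)),("scene",(-45,-104,0),(530,262)),("scene",(-40,69,154),(370,158)),("scene",(-40,-69,154),(522,97))]
fit("rack",rack,yawf,[.55,-.12,-.2])
st=[("top",(-62.5,100,12),(75,252)),("top",(-62.5,-100,12),(303,197)),("top",(62.5,-100,12),(272,60)),("top",(62.5,100,12),(47,118)),("scene",(-62.5,-100,12),(312,456))]
v=fit("stand",st,yawf,[.52,.18,.2])
def tf(w,m):
    B=toolR(np.degrees(w[3]),25)[1]; return w[:3]+B@(m/1000)
te=[("scene",(-5,85,110),(165,432)),("scene",(5,85,110),(148,430)),("scene",(0,-85,110),(238,310)),("scene",(5,85,0),(65,582)),("top",(-5,85,110),(50,190)),("top",(-5,-85,110),(270,143))]
fit("template",te,tf,[v[0]+.03,v[1],.02,v[2]])
E
python3 fit.py
```

```text
rack [ 0.62106536 -0.17666497 -0.2564423 ] 
 [[-1.3, -0.7], [-0.2, 0.3], [-0.8, -1.1], [0.3, 0.3], [1.4, 0.1], [0.6, -0.2], [1.0, 1.8], [0.4, -0.9], [0.2, 0.6], [0.8, -0.6], [-5.9, 0.8]]
stand [0.58227169 0.19249135 0.25910836] 
 [[0.2, 0.6], [0.4, 0.9], [-0.3, -0.6], [-1.2, -1.9], [0.4, -1.3]]
template [0.61470189 0.1957094  0.02458107 0.2535621 ] 
 [[-1.5, 1.7], [-0.8, 0.3], [-0.2, -0.4], [5.2, -6.7], [1.4, 0.8], [-0.7, 0.0]]
```

```bash
cat > ov.py <<'E'
from h import *
def box(a,b):
    c=np.array([[x,y,z] for x in(a[0],b[0]) for y in(a[1],b[1]) for z in(a[2],b[2])])/1000.
    return c,[(i,j) for i in range(8) for j in range(i) if bin(i^j).count("1")==1]
def draw(img,n,P,E,org,k,col):
    q=((proj(n,P)-org+.5)*k-.5)
    for i,j in E: cv2.line(img,*[tuple(np.int32(np.round(q[t]*8)).tolist()) for t in(i,j)],col,1,cv2.LINE_AA,3)
def overlay(ims,parts,crops):
    out=[]
    for n,(x,y,w,h,k) in crops:
        im=cv2.resize(ims[n][y:y+h,x:x+w],None,fx=k,fy=k,interpolation=cv2.INTER_CUBIC)
        for p,R,boxes,col in parts:
            for a,b in boxes:
                c,E=box(a,b); draw(im,n,c@R.T+p,E,np.array([x,y]),k,col)
        out.append(im)
    W=max(o.shape[1] for o in out)
    return np.vstack([cv2.copyMakeBorder(o,0,0,0,W-o.shape[1],0) for o in out])
RB=[((-45,-104,0),(45,104,46)),((-40,69,142),(27,97,154)),((-40,-97,142),(27,-69,154))]
TB=[((-5,-85,0),(5,85,110)),((-5,-45,22),(5,45,58))]
SB=[((-62.5,-100,0),(62.5,100,12))]
Rz=lambda a:Ro.from_euler("z",a).as_matrix()
E
python3 - <<'E'
from ov import *
ims={n:cv2.imread(f"pics/{n}0.png") for n in("top","scene")}
parts=[((.6211,-.1767,0),Rz(-.2564),RB,(255,0,255)),((.582,.1925,0),Rz(.2591),SB,(255,0,0)),((.6147,.1957,.0246),toolR(np.degrees(.2564),25)[1],TB,(0,255,0))]
o=overlay(ims,parts,[("top",(195,180,250,90,3)),("scene",(245,190,150,130,2.5))])
cv2.imwrite("pics/ov.png",o);print(o.shape)
E
```

```text
(595, 750, 3)
```

View pics/ov.png

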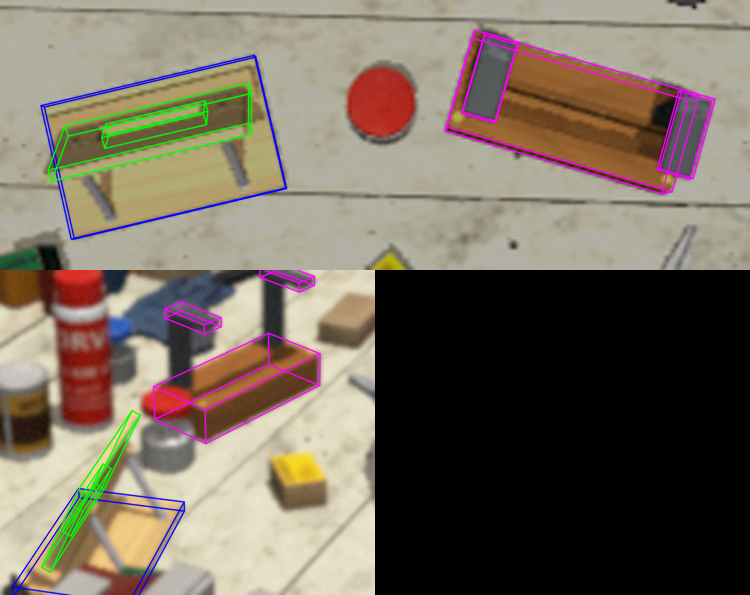

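Overlay: the rack block, hooks, stand and template window (103–207,100–145) line up with the picture to about a pixel. Plan the approach.

```bash
python3 - <<'E'
from h import *
yaw=np.degrees(.2575)
R,B=toolR(yaw,25); p=np.array([.6147,.1957,.0246])
R1,_=toolR(-20,0)
print(rel([.48,-.20,.36],R1))
print(rel(p+B@[0,0,.19],R)); print(p+B@[0,0,.19],p+B@[0,0,.079])
E
```

```text
[ 4.002e-01 -2.178e-01 -1.209e-01 -9.000e-04 -5.000e-04 -9.239e-01]
[ 0.5648 -0.5596  0.0426 -0.3479  0.3326 -1.5043]
[0.53704997 0.17525114 0.19679848] [0.58241393 0.18719758 0.09619832]
```

Request:
jog_arm(
  commands=[
    [0.4,-0.218,-0.121,0,0,-0.924],
    [0.4,-0.218,-0.121,0,0,-0.924],
    [0.4,-0.218,-0.121,0,0,-0.924],
    [0.4,-0.218,-0.121,0,0,-0.924],
    [0.4,-0.218,-0.121,0,0,-0.924],
    [0.4,-0.218,-0.121,0,0,-0.924],
    [0.4,-0.218,-0.121,0,0,-0.924],
    [0.4,-0.218,-0.121,0,0,-0.924],
    [0.565,-0.56,0.0426,-0.348,0.333,-1.504],
    [0.565,-0.56,0.0426,-0.348,0.333,-1.504],
    [0.565,-0.56,0.0426,-0.348,0.333,-1.504],
    [0.565,-0.56,0.0426,-0.348,0.333,-1.504],
    [0.565,-0.56,0.0426,-0.348,0.333,-1.504],
    [0.565,-0.56,0.0426,-0.348,0.333,-1.504],
    [0.565,-0.56,0.0426,-0.348,0.333,-1.504],
    [0.565,-0.56,0.0426,-0.348,0.333,-1.504],
    [0.565,-0.56,0.0426,-0.348,0.333,-1.504],
    [0.565,-0.56,0.0426,-0.348,0.333,-1.504],
    [0.565,-0.56,0.0426,-0.348,0.333,-1.504],
  ],
  hand=-1,
)

```text
time_s: 2.48
tcp_pos: [0.5374, 0.1746, 0.1972]
tcp_rot: [1.73, 2.242, 0.497]
contact_force: [-1.1, 0.2, -0.3]
finger_gap: 0.0853
gripper_force: 0.0
```

```bash
python3 - <<'E'
from h import *
R,B=toolR(np.degrees(.2575),25); p=np.array([.6147,.1957,.0246])
print(rel(p+B@[0,0,.079],R))
E
```

```text
[ 0.0009 -0.0004  0.1113  0.001   0.0013 -0.0009]
```

Request:
jog_arm(
  commands=[
    [0.0009,-0.0004,0.04,0.001,0.001,-0.001],
    [0.0009,-0.0004,0.075,0.001,0.001,-0.001],
    [0.0009,-0.0004,0.1,0.001,0.001,-0.001],
    [0.0009,-0.0004,0.111,0.001,0.001,-0.001],
    [0.0009,-0.0004,0.111,0.001,0.001,-0.001],
    [0.0009,-0.0004,0.111,0.001,0.001,-0.001],
  ],
)

```text
time_s: 3.22
tcp_pos: [0.5822, 0.1879, 0.097]
tcp_rot: [1.728, 2.245, 0.498]
contact_force: [-0.8, 0.3, -0.0]
finger_gap: 0.0854
gripper_force: 0.0
```

```bash
python3 - <<'E'
from h import *
a=viewer.read_camera("top");b=viewer.read_camera("scene")
A=cv2.resize(a[185:265,200:300],None,fx=4,fy=4,interpolation=cv2.INTER_CUBIC)
B=cv2.resize(b[230:330,240:340],None,fx=4,fy=4,interpolation=cv2.INTER_CUBIC)
A=cv2.copyMakeBorder(A,0,80,0,0,0)
cv2.imwrite("pics/g.png",np.hstack([A,B]))
E
```

```text
(no output)
```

View pics/g.png

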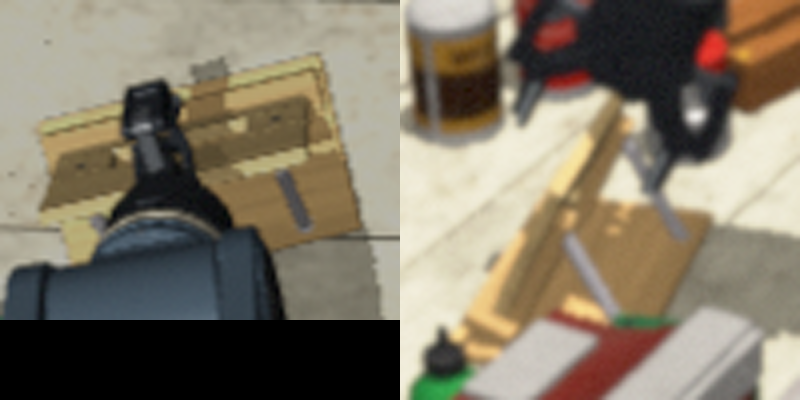

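Both fingers straddle the board (tips at (525,120) and (650,190), board passing between them near (590,155)). Grip.

Request:
jog_arm(
  commands=[
    [0,0,0,0,0,0],
    [0,0,0,0,0,0],
    [0,0,0,0,0,0],
    [0,0,0,0,0,0],
    [0,0,0,0,0,0],
    [0,0,0,0,0,0],
    [0,0,0,0,0,0],
    [0,0,0,0,0,0],
  ],
  hand=1,
  newtons=60,
)

```text
time_s: 4.32
tcp_pos: [0.5824, 0.1881, 0.0962]
tcp_rot: [1.728, 2.245, 0.498]
contact_force: [3.2, 0.2, 1.9]
finger_gap: 0.0088
gripper_force: 59.1
```

Request:
jog_arm(
  commands=[
    [0,0,-0.01,0,0,0],
    [0,0,-0.03,0,0,0],
    [0,0,-0.06,0,0,0],
    [0,0,-0.1,0,0,0],
    [0,0,-0.14,0,0,0],
    [0,0,-0.17,0,0,0],
    [0,0,-0.17,0,0,0],
    [0,0,-0.17,0,0,0],
  ],
)

```text
time_s: 5.32
tcp_pos: [0.5122, 0.1696, 0.2485]
tcp_rot: [1.73, 2.247, 0.494]
contact_force: [-0.9, 0.3, -1.9]
finger_gap: 0.0091
gripper_force: 60.1
```

```bash
cat > plan.py <<'E'
from ov import *
# rack-frame planning: board bottom-mid at (x,y,z) mm in rack, tilt deg; zg = TCP height on the board
RP=np.array([.6211,-.1767,0]); RY=-.2564
def target(x,y,z,tilt,g=(0,0,.079),dyaw=0):
    R,B=toolR(np.degrees(RY)+dyaw,tilt)
    return RP+Rz(RY)@(np.array([x,y,z])/1000)+B@np.array(g),R
E
python3 - <<'E'
from plan import *
for n in("top","scene"): cv2.imwrite(f"pics/{n}1.png",viewer.read_camera(n))
s=env.state();print(s["tcp_pos"],s["finger_gap"],s["contact_force"])
R=Ro.from_rotvec(s["tcp_rot"]).as_matrix(); B=np.c_[R[:,1],R[:,0],-R[:,2]]
p=s["tcp_pos"]-B@[0,0,.079]
ims={n:cv2.imread(f"pics/{n}1.png") for n in("top","scene")}
o=overlay(ims,[(p,B,TB,(0,255,0))],[("top",(170,180,160,100,4)),("scene",(250,180,160,75,4))])[:600]
# side by side clipped size
print(o.shape);cv2.imwrite("pics/ov1.png",cv2.resize(o,None,fx=.85,fy=.85))
E
```

```text
[0.51233978 0.16960874 0.24835048] 0.008989809176790814 [-0.96461563  0.73946548 -1.73046547]
(600, 640, 3)
```

View pics/ov1.png

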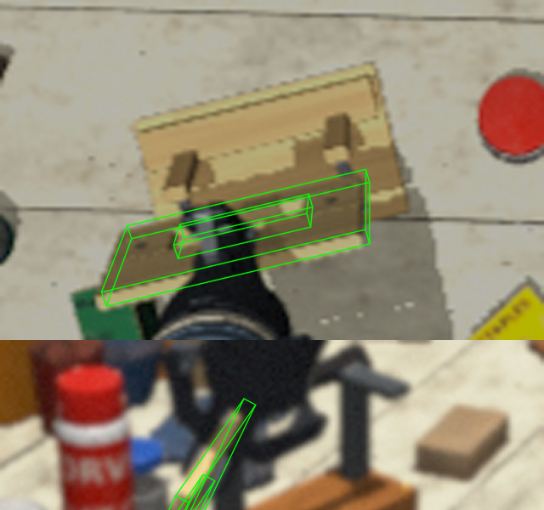

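The top view shows the board lifted clear of the stand and held as expected (window 178–310 matches within about 1–2 px); in the scene view the board's edge lies some px left of my outline. I'll go over the rack and check there.

```bash
python3 - <<'E'
from plan import *
s=env.state(); R0=Ro.from_rotvec(s["tcp_rot"]).as_matrix()
print("up",R0.T@[0,0,.05])
for a in [(-90,0,220,30),(-64,0,167,30),(-14,0,80,30)]:
    p,R=target(*a); print(p,rel(p,R))
E
```

```text
up [-8.18471943e-06  2.09665509e-02 -4.53916697e-02]
[ 0.49583346 -0.14385881  0.28841601] [-0.2988 -0.0705 -0.0766 -0.0888 -0.2369  0.4574]
[ 0.5209835  -0.15045241  0.23541601] [-0.3116 -0.0721 -0.019  -0.0888 -0.2369  0.4574]
[ 0.56934896 -0.16313241  0.14841601] [-0.3362 -0.0691  0.0782 -0.0888 -0.2369  0.4574]
```

Request:
jog_arm(
  commands=[
    [0,0.021,-0.045,0,0,0],
    [-0.299,-0.07,-0.077,-0.089,-0.237,0.457],
    [-0.299,-0.07,-0.077,-0.089,-0.237,0.457],
    [-0.299,-0.07,-0.077,-0.089,-0.237,0.457],
    [-0.299,-0.07,-0.077,-0.089,-0.237,0.457],
    [-0.299,-0.07,-0.077,-0.089,-0.237,0.457],
    [-0.299,-0.07,-0.077,-0.089,-0.237,0.457],
    [-0.299,-0.07,-0.077,-0.089,-0.237,0.457],
    [-0.299,-0.07,-0.077,-0.089,-0.237,0.457],
    [-0.312,-0.072,-0.019,-0.089,-0.237,0.457],
    [-0.312,-0.072,-0.019,-0.089,-0.237,0.457],
    [-0.324,-0.071,0.03,-0.089,-0.237,0.457],
    [-0.336,-0.069,0.078,-0.089,-0.237,0.457],
    [-0.336,-0.069,0.078,-0.089,-0.237,0.457],
    [-0.336,-0.069,0.078,-0.089,-0.237,0.457],
    [-0.336,-0.069,0.078,-0.089,-0.237,0.457],
  ],
)

```text
time_s: 7.42
tcp_pos: [0.5696, -0.1622, 0.1523]
tcp_rot: [2.129, 1.644, 0.446]
contact_force: [-3.5, 2.4, -3.2]
finger_gap: 0.0094
gripper_force: 60.1
```

```bash
python3 - <<'E'
from plan import *
for n in("top","scene"): cv2.imwrite(f"pics/{n}2.png",viewer.read_camera(n))
s=env.state();print(s["tcp_pos"],s["contact_force"],rel(*target(-14,0,80,30)))
R=Ro.from_rotvec(s["tcp_rot"]).as_matrix(); B=np.c_[R[:,1],R[:,0],-R[:,2]]
p=s["tcp_pos"]-B@[0,0,.079]
ims={n:cv2.imread(f"pics/{n}2.png") for n in("top","scene")}
pa=[(p,B,TB,(0,255,0)),(RP,Rz(RY),RB,(255,0,255))]
def half(n,c):
    raw=overlay(ims,[],[(n,c)]);return np.hstack([raw,overlay(ims,pa,[(n,c)])])
o=np.vstack([half("top",(335,180,105,70,3.8)),half("scene",(300,180,105,80,3.8))]);print(o.shape)
cv2.imwrite("pics/ov2.png",o)
E
```

```text
[ 0.56977673 -0.16245493  0.15191439] [-3.42013915  2.39712953 -2.63499158] [-0.0008 -0.002   0.0029  0.0043 -0.0013  0.    ]
(570, 798, 3)
```

View pics/ov2.png

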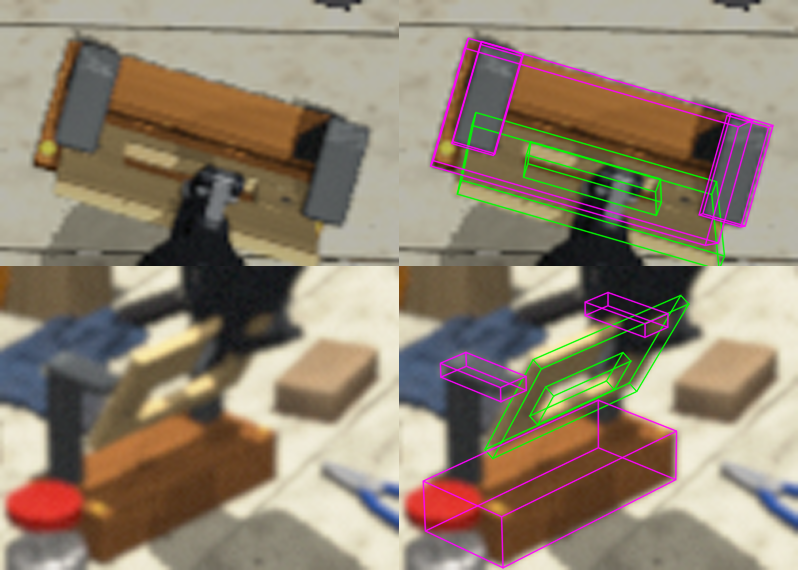

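The raw/overlay pair shows the rack outline right to ~1 px. The board (top left corner (55,183), right end (318,262)) is ~1.5 mm too far to +y, with light touch possible at the hook tips. I'll move straight down, away from the hooks.

```bash
python3 - <<'E'
from plan import *
for a in [(-17,-1,70,30),(-12,-1,50,30),(-3,-1,42,30)]:
    p,R=target(*a); print(rel(p,R))
E
```

```text
[-0.0018 -0.0096  0.01    0.0043 -0.0013  0.    ]
[-0.0018 -0.0154  0.0298  0.0043 -0.0013  0.    ]
[-0.0018 -0.0116  0.0413  0.0043 -0.0013  0.    ]
```

Request:
jog_arm(
  commands=[
    [-0.001,-0.0076,0.007,0,0,0],
    [-0.001,-0.0133,0.027,0,0,0],
    [-0.001,-0.0133,0.027,0,0,0],
    [-0.001,-0.0133,0.027,0,0,0],
  ],
)

```text
time_s: 8.02
tcp_pos: [0.5719, -0.1644, 0.1209]
tcp_rot: [2.13, 1.643, 0.445]
contact_force: [-0.6, 0.3, -2.1]
finger_gap: 0.0095
gripper_force: 60.1
```

Request:
jog_arm(
  commands=[
    [0,0.002,0.006,0,0,0],
    [0,0.0038,0.0114,0,0,0],
    [0,0.0038,0.0114,0,0,0],
    [0,0.0038,0.0114,0,0,0],
  ],
)

```text
time_s: 8.52
tcp_pos: [0.5804, -0.1664, 0.1123]
tcp_rot: [2.13, 1.644, 0.444]
contact_force: [-0.9, -0.8, -1.7]
finger_gap: 0.009
gripper_force: 60.1
```

```bash
cat >> plan.py <<'E'
def where(g=.079):
    s=env.state(); R=Ro.from_rotvec(s["tcp_rot"]).as_matrix(); B=np.c_[R[:,1],R[:,0],-R[:,2]]
    Q=Rz(RY).T
    e=Ro.from_matrix(Q@B).as_euler("zyx",degrees=True)
    print("foot mm",np.round(1e3*Q@(s["tcp_pos"]-B@[0,0,g]-RP),1),"yaw,-tilt,roll",np.round(e,1),"F rack",np.round(Q@s["contact_force"],1),"M",np.round(Q@s["ft_torque"],2),"t",s["time_s"],"gap",round(s["finger_gap"],4))
E
python3 -c "
from plan import *
where()"
```

```text
foot mm [-2.3 -0.3 44. ] yaw,-tilt,roll [  0.  -30.2   0.1] F rack [-0.6 -1.  -1.7] M [ 0.02  0.42 -0.01] t 8.525 gap 0.009
```

Request:
jog_arm(
  commands=[
    [0,-0.0008,0.005,0,0,0],
    [0,-0.0015,0.0107,0,0,0],
    [0,-0.0015,0.0107,0,0,0],
    [0,-0.0015,0.0107,0,0,0],
  ],
)

```text
time_s: 9.02
tcp_pos: [0.5844, -0.1675, 0.1023]
tcp_rot: [2.13, 1.644, 0.444]
contact_force: [1.0, -0.8, -1.2]
finger_gap: 0.0092
gripper_force: 60.1
```

```bash
python3 -c "
from plan import *
where()"
```

```text
foot mm [ 1.8 -0.3 34. ] yaw,-tilt,roll [  0.  -30.2   0.1] F rack [ 1.1 -0.5 -1.2] M [-0.01  0.41  0.01] t 9.025 gap 0.0092
```

Request:
jog_arm(
  commands=[
    [0,-0.001,0.0017,0,0,0],
    [0,-0.002,0.0035,0,0,0],
    [0,-0.002,0.0035,0,0,0],
    [0,-0.002,0.0035,0,0,0],
  ],
)

```text
time_s: 9.52
tcp_pos: [0.5844, -0.1675, 0.0983]
tcp_rot: [2.13, 1.644, 0.444]
contact_force: [0.6, -0.1, -1.1]
finger_gap: 0.0094
gripper_force: 60.1
```

```bash
python3 -c "
from plan import *
where()"
```

```text
foot mm [ 1.9 -0.3 30. ] yaw,-tilt,roll [  0.  -30.2   0.1] F rack [ 0.6  0.1 -1.1] M [-0.08  0.39 -0.05] t 9.525 gap 0.0094
```

Request:
jog_arm(
  commands=[
    [0,-0.001,0.0017,0,0,0],
    [0,-0.002,0.0035,0,0,0],
    [0,-0.002,0.0035,0,0,0],
  ],
)

```text
time_s: 9.9
tcp_pos: [0.5843, -0.1675, 0.094]
tcp_rot: [2.131, 1.644, 0.444]
contact_force: [-0.1, -0.0, -1.9]
finger_gap: 0.0095
gripper_force: 60.2
```

```bash
python3 -c "
from plan import *
where()"
```

```text
foot mm [ 1.8 -0.3 25.7] yaw,-tilt,roll [  0.  -30.1   0.1] F rack [-0.1 -0.1 -1.9] M [-0.03  0.44  0.02] t 9.9 gap 0.0095
```

Request:
jog_arm(
  commands=[
    [0,-0.001,0.0017,0,0,0],
    [0,-0.001,0.0017,0,0,0],
  ],
)

```text
time_s: 10.15
tcp_pos: [0.5847, -0.1676, 0.0924]
tcp_rot: [2.13, 1.643, 0.445]
contact_force: [0.7, -0.9, -1.9]
finger_gap: 0.0094
gripper_force: 60.2
```

Request:
jog_arm(
  commands=[
    [0,-0.001,0.0017,0,0,0],
    [0,-0.001,0.0017,0,0,0],
  ],
)

```text
time_s: 10.4
tcp_pos: [0.5851, -0.1678, 0.0909]
tcp_rot: [2.129, 1.643, 0.445]
contact_force: [4.8, -0.0, -0.4]
finger_gap: 0.0094
gripper_force: 60.1
```

```bash
python3 -c "
from plan import *
where()"
```

```text
foot mm [ 2.8 -0.5 22.6] yaw,-tilt,roll [ -0.  -30.3   0. ] F rack [ 4.6  1.2 -0.4] M [ 0.06 -0.7  -0.08] t 10.4 gap 0.0094
```

Request:
jog_arm(
  commands=[
    [0,0.0015,-0.0026,0,0,0],
    [0,0.0041,-0.0011,0,0,0],
    [0,0.0041,-0.0011,0,0,0],
  ],
)

```text
time_s: 10.78
tcp_pos: [0.5862, -0.1677, 0.0925]
tcp_rot: [2.133, 1.646, 0.443]
contact_force: [-4.0, 0.3, 1.2]
finger_gap: 0.0092
gripper_force: 60.9
```

```bash
python3 -c "
from plan import *
where()"
```

```text
foot mm [ 3.4  0.  24.1] yaw,-tilt,roll [  0.1 -30.    0.1] F rack [-4.  -0.7  1.2] M [-0.11  1.04 -0.16] t 10.775 gap 0.0092
```

Request:
jog_arm(
  commands=[
    [0,0.0017,0.001,0,0,0],
    [0,0.0017,0.001,0,0,0],
  ],
)

```text
time_s: 11.02
tcp_pos: [0.5868, -0.1676, 0.0917]
tcp_rot: [2.135, 1.648, 0.442]
contact_force: [-13.1, 2.0, 4.4]
finger_gap: 0.0094
gripper_force: 62.0
```

```bash
python3 -c "
from plan import *
where()"
```

```text
foot mm [ 3.8  0.3 23.2] yaw,-tilt,roll [  0.1 -29.8   0.2] F rack [-13.2  -1.3   4.4] M [-0.36  2.26 -0.29] t 11.025 gap 0.0094
```

```bash
cat >> plan.py <<'E'
G=.0735; RP=RP+Rz(RY)@[-.0014,0,0]; OFF=np.array([.8,.7,2])
def rows(cmd,path,off=OFF):
    "cmd: commanded foot (x,y,z,tilt); path: wanted true feet"
    p0,R0=target(*cmd,g=(0,0,G))
    for a in path:
        b=np.r_[np.array(a[:3])-off,a[3]]; p,R=target(*b,g=(0,0,G))
        print(a,"cmd",b.round(2).tolist(),np.r_[R0.T@(p-p0),Ro.from_matrix(R0.T@R).as_rotvec()].round(4).tolist())
E
python3 -c "
from plan import *
where(G)
rows((4.65,-1,27.8,30),[(1,0,30.5,30),(1,0,30,25),(.9,0,28.5,20),(.8,0,27,15),(.8,0,25,10),(.5,0,22,5),(0,0,19,0)])"
```

```text
foot mm [ 2.5  0.3 27.9] yaw,-tilt,roll [  0.1 -29.8   0.2] F rack [-13.2  -1.3   4.4] M [-0.36  2.26 -0.29] t 11.025 gap 0.0094
(1, 0, 30.5, 30) cmd [0.2, -0.7, 28.5, 30.0] [0.0003, -0.0035, -0.0028, 0.0, 0.0, 0.0]
(1, 0, 30, 25) cmd [0.2, -0.7, 28.0, 25.0] [0.0003, 0.0027, -0.0021, 0.0873, -0.0, 0.0]
(0.9, 0, 28.5, 20) cmd [0.1, -0.7, 26.5, 20.0] [0.0003, 0.0082, -0.0, 0.1745, -0.0, 0.0]
(0.8, 0, 27, 15) cmd [0.0, -0.7, 25.0, 15.0] [0.0003, 0.0136, 0.0026, 0.2618, -0.0, 0.0]
(0.8, 0, 25, 10) cmd [0.0, -0.7, 23.0, 10.0] [0.0003, 0.0187, 0.0063, 0.3491, -0.0, -0.0]
(0.5, 0, 22, 5) cmd [-0.3, -0.7, 20.0, 5.0] [0.0003, 0.0229, 0.0112, 0.4363, -0.0, 0.0]
(0, 0, 19, 0) cmd [-0.8, -0.7, 17.0, 0.0] [0.0003, 0.0266, 0.0165, 0.5236, 0.0, -0.0]
```

Request:
jog_arm(
  commands=[
    [0.0003,-0.0035,-0.0028,0,0,0],
    [0.0003,-0.0035,-0.0028,0,0,0],
    [0.0003,0.0027,-0.0021,0.0873,0,0],
    [0.0003,0.0082,0,0.1745,0,0],
    [0.0003,0.0082,0,0.1745,0,0],
    [0.0003,0.0082,0,0.1745,0,0],
  ],
  newtons=40,
)

```text
time_s: 11.78
tcp_pos: [0.5961, -0.1701, 0.0972]
tcp_rot: [2.253, 1.739, 0.312]
contact_force: [0.4, 0.3, -2.0]
finger_gap: 0.0094
gripper_force: 60.3
```

```bash
python3 -c "
from plan import *
where(G)
rows((.1,-.7,26.5,20),[(.8,0,27,15),(.8,0,25,10),(.5,0,22,5),(0,0,19,0)])"
```

```text
foot mm [ 0.9  0.1 28.2] yaw,-tilt,roll [  0.  -20.2   0.1] F rack [ 0.3  0.4 -2. ] M [-0.02  0.29  0.01] t 11.775 gap 0.0094
(0.8, 0, 27, 15) cmd [0.0, -0.7, 25.0, 15.0] [0.0, 0.0058, 0.0017, 0.0873, 0.0, -0.0]
(0.8, 0, 25, 10) cmd [0.0, -0.7, 23.0, 10.0] [0.0, 0.0115, 0.0044, 0.1745, 0.0, -0.0]
(0.5, 0, 22, 5) cmd [-0.3, -0.7, 20.0, 5.0] [0.0, 0.0164, 0.0085, 0.2618, 0.0, -0.0]
(0, 0, 19, 0) cmd [-0.8, -0.7, 17.0, 0.0] [0.0, 0.021, 0.0131, 0.3491, 0.0, -0.0]
```

Request:
jog_arm(
  commands=[
    [0,0.0058,0.0017,0.0873,0,0],
    [0,0.0115,0.0044,0.1745,0,0],
    [0,0.0115,0.0044,0.1745,0,0],
    [0,0.0115,0.0044,0.1745,0,0],
  ],
)

```text
time_s: 12.28
tcp_pos: [0.6077, -0.1732, 0.0969]
tcp_rot: [2.372, 1.831, 0.166]
contact_force: [0.1, -0.4, -2.6]
finger_gap: 0.0094
gripper_force: 60.3
```

```bash
python3 -c "
from plan import *
where(G)
rows((0,-.7,23,10),[(.7,0,23.5,7.5),(.5,0,22,5),(.5,0,22,2.5),(0,0,20,0)])"
```

```text
foot mm [ 0.7  0.1 24.6] yaw,-tilt,roll [  0.  -10.3   0.1] F rack [ 0.2 -0.4 -2.6] M [0.01 0.2  0.01] t 12.275 gap 0.0094
(0.7, 0, 23.5, 7.5) cmd [-0.1, -0.7, 21.5, 7.5] [-0.0, 0.0028, 0.0015, 0.0436, -0.0, 0.0]
(0.5, 0, 22, 5) cmd [-0.3, -0.7, 20.0, 5.0] [-0.0, 0.0056, 0.0032, 0.0873, -0.0, 0.0]
(0.5, 0, 22, 2.5) cmd [-0.3, -0.7, 20.0, 2.5] [-0.0, 0.0088, 0.0035, 0.1309, 0.0, 0.0]
(0, 0, 20, 0) cmd [-0.8, -0.7, 18.0, 0.0] [0.0, 0.0111, 0.0059, 0.1745, 0.0, -0.0]
```

Request:
jog_arm(
  commands=[
    [0,0.0028,0.0015,0.0436,0,0],
    [0,0.0056,0.0032,0.0873,0,0],
    [0,0.0088,0.0035,0.1309,0,0],
    [0,0.0111,0.0059,0.1745,0,0],
    [0,0.0111,0.0059,0.1745,0,0],
    [0,0.0111,0.0059,0.1745,0,0],
  ],
)

```text
time_s: 13.02
tcp_pos: [0.6193, -0.1763, 0.0933]
tcp_rot: [2.485, 1.918, 0.006]
contact_force: [0.0, -0.0, -1.5]
finger_gap: 0.0091
gripper_force: 60.3
```

```bash
python3 -c "
from plan import *
where(G)"
```

```text
foot mm [-0.1  0.1 19.8] yaw,-tilt,roll [ 0.  -0.2  0.1] F rack [ 0.  -0.  -1.5] M [-0.03 -0.    0.04] t 13.025 gap 0.0091
```

Upright with no contact. Lower straight down gently.

Request:
jog_arm(
  commands=[
    [0,0,0.003,0,0,0],
    [0,0,0.006,0,0,0],
    [0,0,0.006,0,0,0],
  ],
)

```text
time_s: 13.4
tcp_pos: [0.6195, -0.1763, 0.0871]
tcp_rot: [2.486, 1.919, 0.004]
contact_force: [0.2, 0.5, -2.2]
finger_gap: 0.0093
gripper_force: 60.3
```

Request:
jog_arm(
  commands=[
    [0,0,0.002,0,0,0],
    [0,0,0.002,0,0,0],
  ],
)

```text
time_s: 13.65
tcp_pos: [0.6196, -0.1764, 0.0853]
tcp_rot: [2.486, 1.919, 0.004]
contact_force: [-0.6, 0.5, -2.1]
finger_gap: 0.0092
gripper_force: 60.3
```

Request:
jog_arm(
  commands=[
    [0,0,0.002,0,0,0],
    [0,0,0.002,0,0,0],
  ],
)

```text
time_s: 13.9
tcp_pos: [0.6196, -0.1764, 0.0833]
tcp_rot: [2.486, 1.919, 0.004]
contact_force: [1.3, -0.5, -2.1]
finger_gap: 0.0094
gripper_force: 60.3
```

```bash
python3 -c "
from plan import *
where(G)"
```

```text
foot mm [0.  0.  9.8] yaw,-tilt,roll [ 0.  -0.1  0.1] F rack [ 1.4 -0.1 -2.1] M [-0.02 -0.01  0.02] t 13.9 gap 0.0094
```

Request:
jog_arm(
  commands=[
    [0,0,0.0015,0,0,0],
    [0,0,0.0015,0,0,0],
  ],
)

```text
time_s: 14.15
tcp_pos: [0.62, -0.1766, 0.0828]
tcp_rot: [2.485, 1.918, 0.005]
contact_force: [-2.2, -0.5, 5.9]
finger_gap: 0.0094
gripper_force: 61.4
```

Request:
jog_arm(
  commands=[
    [0,0,0.0015,0,0,0],
    [0,0,0.0015,0,0,0],
  ],
)

```text
time_s: 14.4
tcp_pos: [0.6201, -0.1766, 0.0828]
tcp_rot: [2.485, 1.918, 0.005]
contact_force: [-7.2, 1.2, 19.1]
finger_gap: 0.0092
gripper_force: 63.3
```

Floor reached (tcp height 82.8 mm = 10 + 73.5 mm as predicted). Relax the push, release, withdraw upward.

Request:
jog_arm(
  commands=[
    [0,0,-0.0025,0,0,0],
    [0,0,-0.0025,0,0,0],
  ],
)

```text
time_s: 14.65
tcp_pos: [0.6197, -0.1764, 0.083]
tcp_rot: [2.485, 1.918, 0.004]
contact_force: [-0.8, -0.6, -0.7]
finger_gap: 0.0096
gripper_force: 60.5
```

Request:
jog_arm(
  commands=[
    [0,0,0,0,0,0],
    [0,0,0,0,0,0],
    [0,0,0,0,0,0],
    [0,0,0,0,0,0],
    [0,0,0,0,0,0],
    [0,0,0,0,0,0],
  ],
  hand=-0.4,
)

```text
time_s: 15.4
tcp_pos: [0.6197, -0.1764, 0.083]
tcp_rot: [2.486, 1.919, 0.004]
contact_force: [0.3, -0.9, -1.3]
finger_gap: 0.0592
gripper_force: 0.0
```

Request:
jog_arm(
  commands=[
    [0,0,-0.01,0,0,0],
    [0,0,-0.04,0,0,0],
    [0,0,-0.09,0,0,0],
    [0,0,-0.15,0,0,0],
    [0,0,-0.2,0,0,0],
    [0,-0.06,-0.22,0,0,0],
    [0,-0.12,-0.22,0,0,0],
    [0,-0.18,-0.22,0,0,0],
    [0,-0.2,-0.22,0,0,0],
    [0,-0.2,-0.22,0,0,0],
  ],
)

```text
time_s: 16.65
tcp_pos: [0.4249, -0.1257, 0.3035]
tcp_rot: [2.484, 1.917, 0.006]
contact_force: [0.1, 0.2, 0.0]
finger_gap: 0.0594
gripper_force: 0.0
```

```bash
python3 - <<'E'
from plan import *
ims={n:viewer.read_camera(n) for n in("top","scene")}
pa=[(RP+[0,0,.01],Rz(RY),TB,(0,255,0)),(RP,Rz(RY),RB,(255,0,255))]
def half(n,c):
    return np.hstack([overlay(ims,[],[(n,c)]),overlay(ims,pa,[(n,c)])])
cv2.imwrite("pics/fin.png",np.vstack([half("top",(335,175,105,70,3.8)),half("scene",(295,175,105,80,3.8))]))
E
```

```text
(no output)
```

View pics/fin.png

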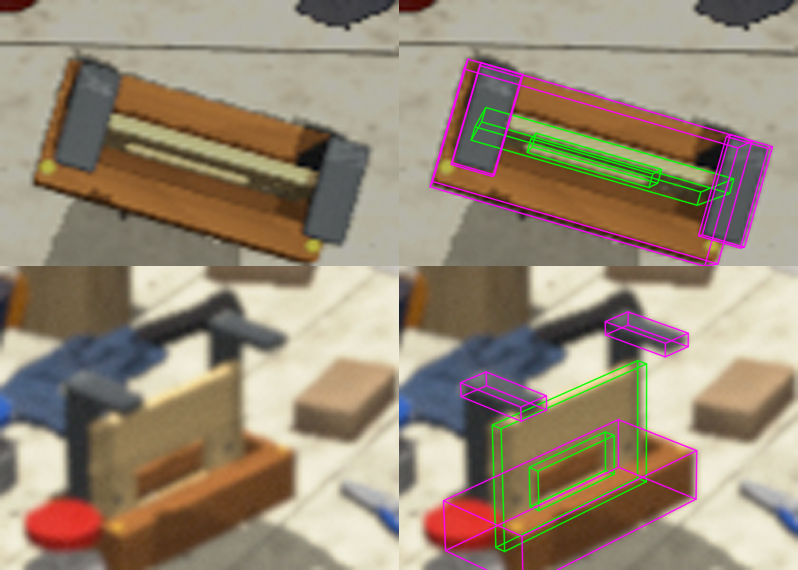

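The picture shows the board upright in the slot under both hooks. Its top edge, from (92,425) to (240,365), matches the fully-home outline, and the arm is clear.

```bash
python3 -c "
from rig import env
print(env.sign_off())"
```

```text
the job is handed in; nothing more can be done
None
```

The template is upright and fully home in the rack slot under both keeper hooks, released, and the job was handed in at about 17 s; I didn't re-check the bystanders at the end, but no move went near them.

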